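# Load the control cassette behind its sliding gate

## Robot

A 6-joint arm with a two-finger parallel gripper is mounted at the origin on the work surface. World frame = base frame: x ahead of the robot, y to its left, z up, the work surface at z = 0. Lengths are in m, angles in rad, forces in N, time in s.
With the tool pointing down it reaches from about 0.425 to 1.125 m from the base axis. Payload 14.9 kg.
Tool frame: the origin (TCP) lies between the finger pads; the fingertips stand 11 mm ahead of it and the grasp point (between the pads) lies 8 mm behind it (robot.nose_length is the distance from the TCP to the fingertips, in m); z points along the fingers, y is the direction in which the jaws open and shut (so a half turn about z gives the same grasp; the last joint's range is limited). The gripper opens to 91 mm and grips with 3 to 60 N. Pads are 32 mm wide; open, the fingers measure 118 mm over their backs; the gripper's body (76 mm by 178 mm) begins 60 mm behind the grasp point.
Start: joints at [-1.137, 0.379, 1.734, -0, 1.028, -0.033], TCP at [0.315, -0.625, 0.225] pointing down, gripper open.
Joint ranges: [-2.77, 2.77], [-0.74, 2.19], [0, 2.66], [-1.06, 4.2], [0.31, 2.87], [-3.08, 3.08]. Speed limits (rad/s): [1.89, 1.89, 2.39, 3.14, 3.14, 3.14].

## Interface

Orientations are given as a unit quaternion [w, x, y, z].
In Python, from workcell import robot gives the robot as it stands.
- The arm moves only by the tool move_arm, never from a script. Its argument "moves" is one flat list of numbers, 7 for each row, row after row: the shift along the tool's x, y, z normalised to -1 to 1, where 1 is 0.05 m, then the turn, a rotation vector about the tool's x, y, z normalised to -1 to 1, where 1 is 0.08 rad, then the opening, from 0 (shut) to 1 (fully open). A call has exactly 10 rows; each row shifts and turns the commanded pose from where the row before left it, along the tool's axes as they then stand; what a row does not reach is not made up. A row lasts 1/8 s, in which the tool goes at most 62.5 mm and 10.7 degrees, less where a joint would pass 70% of its speed; a pose out of reach is approached as far as the arm can. A call with a number of a shift or a turn outside -1 to 1 is refused whole. A call with a gripper value outside its range is refused whole. The fingers move at their own pace and stop on an object; the grip force is fixed at half the most. Time passes only in rows, so rows that do not move let the fingers close, or fill a call up. It gives the time, the measured TCP pose, the force and the opening at its end, in the units of the state.
- robot.sense(): the state, without advancing time (a new reading comes with each control period).
- robot.camera(name): name is "scene" or "top" or "wrist"; returns (picture, depth): 480x640x3 uint8, red, green, blue; 480x640 float32, m along the optical axis (not along the pixel's ray), 0 where there is no reading.
- robot.camera_info(name): a dict with "mtx" (3x3 intrinsics, pixels), "k1" (the pictures are not rectified: a ray, as slopes to the right and down, at radius r is drawn at 1 + k1 r^2 times it, then the intrinsics apply), "origin" and "rotation" of the camera in the world. Camera axes: x right, y down, z forward; pixel columns grow to the right and rows downward; lengths in m; the calibration is good to about 2 mm. A picture is of the moment at which its call begins: read the wrist's pose just before it. camera_info takes no time and is no camera call; for the wrist camera it gives the pose at the moment of the call.
- robot.close_job(): hands the job in, once; it reports no verdict.
The state is a dict: "clock": time; "joints": joint angles; "dq": joint speeds; "effort": joint torques, N m; "position": TCP position; "eef_rot": TCP orientation; "wrist_force": force on the tool from outside, world axes, zero at the start; "torque": the same for the moment, N m; "opening": finger opening in m.
Only numpy, scipy, OpenCV 4.12 (cv2) and the standard library are available. Lean on these libraries where they do the work, as an engineer would, in place of code of your own. Each camera call takes 0.05 s, during which the arm holds its last target.

## Task

Slide the steel retaining gate of the sloping white bay fully open, lower the black cassette with the blue handle block, handle up, into the slot until it is fully home, and then slide the gate fully shut again so that it covers the cassette's shoulder. Keep hold of the cassette until it is in rather than letting it drop, and leave the red-handled cassette and everything else on the bench where they are.

Things in the scene. Friction and masses are not known exactly. Their poses are not given: they have to be found in the camera images.
- slot_mouth (a point): Centre of the slot's mouth in the sloping face of the white bay. z points out of the slot, square to the face: up and leaning 23 deg to the robot's side (insert along -z). y is horizontal, along the slot's width and the gate's opening way; x runs up the slope, across the slot's thickness. Mouth flared: 58 (x) x 134 (y) mm at the face, narrowing to 44 x 120 mm at 14 mm depth and below.
- slot_floor (a point): Centre of the slot's floor, 102 mm below slot_mouth along its z; same axes. The cassette's underside rests here when fully home.
- dock: White bay, fixed to the bench; place and yaw vary. Origin on the bench 150 mm below slot_mouth, z up. Its sloping face spans, in slot_mouth's frame, x -62 to 62 and y -92 to 187 mm at z 0. Two gate rails 12 mm high stand on it at x = -46 to -36 and 36 to 46 mm, y = 27 to 172 mm.
- gate (a joint): Opening of the steel gate in m: 0 shut, 0.042 fully open; slides along slot_mouth's +y with about 3 N friction and stays where left. Plate 70 (x) x 82 (y) x 8 mm, its top 9.5 mm above the mouth. Shut, it covers y = 30 to 112 mm of slot_mouth's frame (the +y end of the slot); fully open it begins at y = 72 mm, clear of the slot. Starts 0 to 12 mm open.
- gate_grip (a point): Centre of the orange grip block standing on the gate: 20 mm thick (x), 44 mm long (y), 46 mm tall (z); axes as slot_mouth. 32 mm above the mouth and, with the gate shut, at y = 85 mm of slot_mouth; moves with the gate.
- cassette_center (a point): Cassette to load: black box, green bands, 40 (x) x 116 (y) x 100 mm tall, with a blue handle block 24 (x) x 44 (y) x 45 mm tall centred on top; 0.28-0.56 kg. Starts upright on the bench. This point is 72.5 mm above its underside, 50 mm below the handle block's centre; z to the handle. Goes in either way round. Home, its shoulders (box top) lie 2 mm and this point 29.5 mm below the mouth.
- red_cassette_center (a point): Centre of a like cassette of the same size with a red handle block and grey bands; not to be moved.
- glue: Blue bottle with a red cap, 48 mm across, 120 mm tall, standing; origin at its underside. Bystander.
- driver: Screwdriver with a yellow handle lying on the bench. Bystander.
- tape: Blue ring of tape lying flat, 100 mm across, 25 mm tall; origin at its underside. Bystander.
- tray: Blue divided parts tray, 170 x 130 x 50 mm; origin at its underside. Bystander.
There are look-alikes about, which are no part of the job. What is shaped like the part that bears cassette_center but orange or yellow is not meant.

How it is judged:
By the outcome, as a careful person would: the job done as asked, in the order asked, and still so for the second after the job is handed in, with the robot touching nothing.
It also fails if it takes over 72 s, if anything falls off the work surface, if the arm or the gripper's body presses on something with over 40 N, if the wrist force passes 120 N, or if a joint passes its speed limit or range.

## Working session

There is one attempt and no reset: what is moved stays moved. The work goes in short steps, Python scripts to look and compute and a tool call to move; the robot and the scene stay as the last step left them, time stands still between calls to the robot, and variables do not carry over. Pictures are saved under pics/ and viewed, and the job is handed in when it is done.

Besides the shell and the picture viewer there is one more tool, called as name(argument=value, ...) on one line, values as JSON. move_arm: Moves the arm, as the interface text tells. Its arguments: {"type":"object","properties":{"moves":{"type":"array","items":{"type":"number"}}},"required":["moves"]}

```bash
ls; mkdir -p pics
cat > h.py <<'E'
import numpy as np,cv2
from workcell import robot
from scipy.spatial.transform import Rotation as R
def shot(n,fn):
    ci=robot.camera_info(n); p,d=robot.camera(n)
    cv2.imwrite('pics/'+fn+'.png',p[:,:,::-1]); np.savez('pics/'+fn+'.npz',p=p,d=d,**{k:np.array(v) for k,v in ci.items()})
    return p,d,ci
def ld(fn):
    z=np.load('pics/'+fn+'.npz'); return z['p'],z['d'],z
def pts(d,ci):
    K=np.array(ci['mtx']);k1=float(ci['k1'])
    v,u=np.mgrid[0:480,0:640]
    q=cv2.undistortPoints(np.stack([u,v],-1).reshape(-1,1,2).astype(float),K,np.array([k1,0,0,0,0])).reshape(480,640,2)
    c=np.concatenate([q,np.ones((480,640,1))],-1)*d[...,None]
    Rm=np.array(ci['rotation']); Rm=Rm if Rm.shape==(3,3) else R.from_quat(Rm[[1,2,3,0]]).as_matrix()
    return c@Rm.T+np.array(ci['origin'])
E
python3 - <<'E'
from h import *
for n in ['scene','top']: 
    p,d,ci=shot(n,n+'0'); print(ci)
print(robot.sense())
E
```

```text
pics
{'mtx': array([[505.47729348,   0.        , 315.3613736 ],
       [  0.        , 505.47729348, 240.10083223],
       [  0.        ,   0.        ,   1.        ]]), 'k1': -0.06034798328857873, 'origin': array([ 1.1194507 , -0.0664232 ,  1.07339583]), 'rotation': array([-0.17856865,  0.64990142,  0.71266866, -0.19453728])}
{'mtx': array([[619.17904704,   0.        , 322.99003395],
       [  0.        , 619.17904704, 240.47385576],
       [  0.        ,   0.        ,   1.        ]]), 'k1': -0.17174442891111738, 'origin': array([ 0.47210631, -0.12962456,  1.50634449]), 'rotation': array([-0.01600518,  0.7093603 , -0.70423735,  0.0245266 ])}
{'clock': 0.1, 'joints': array([-1.13729225e+00,  3.79341289e-01,  1.73467902e+00,  7.16368378e-06,
        1.02854473e+00, -3.33163629e-02]), 'dq': array([-0.00130328, -0.00111054, -0.00124457,  0.0007035 , -0.00102202,
        0.00099807]), 'effort': array([ 2.45282186e-03, -7.65046835e+01, -4.35294986e+01,  6.53072563e-02,
        3.97836522e-02, -1.28826349e-05]), 'position': array([ 0.31488205, -0.62481042,  0.2243857 ]), 'eef_rot': array([-4.77103282e-04,  9.72883594e-01,  2.31294782e-01, -9.36306795e-05]), 'wrist_force': array([ 0.27354101,  0.22106261, -1.40760349]), 'torque': array([ 0.06360887,  0.030016  , -0.00531529]), 'opening': 0.09123562383805768}
```

View pics/scene0.png

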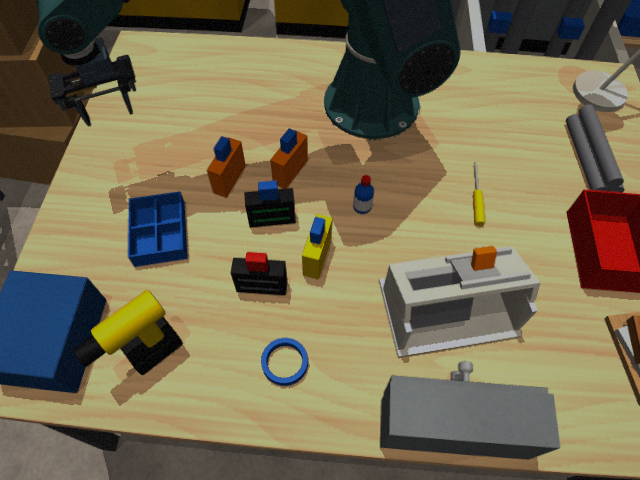

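View pics/top0.png

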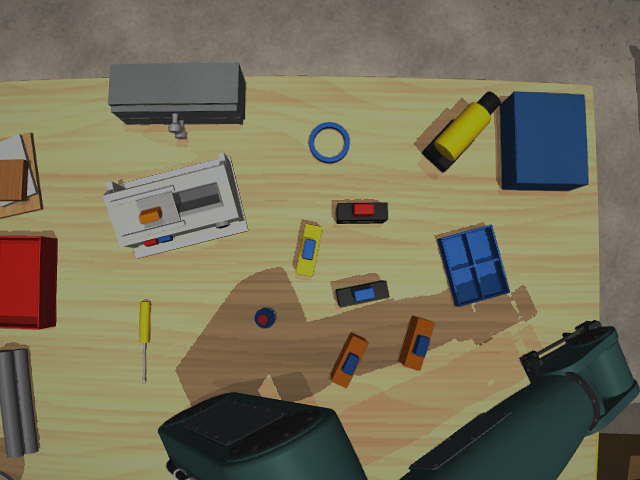

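The top view shows the blue-handled black cassette at (361,293), the dock around (175,205) with its orange grip at (150,215), and the red cassette at (361,211). Next I'll measure their positions.

Run:
```python
from h import *
for fn,rois in [('top0',{'blueh':(340,275,395,310),'grip':(130,200,170,230),'redh':(345,200,380,222),'yellow':(290,215,325,280)}),('scene0',{'blueh':(250,175,290,203),'grip':(465,240,505,275),'redh':(240,248,275,275)})]:
    p,d,ci=ld(fn); P=pts(d,ci); hsv=cv2.cvtColor(p,cv2.COLOR_RGB2HSV)
    H,S,V=[hsv[...,i].astype(int) for i in range(3)]
    ms={'blueh':(H>95)&(H<130)&(S>120)&(V>60),'grip':(H>5)&(H<18)&(S>180)&(V>100),'redh':((H<5)|(H>175))&(S>150)&(V>80),'yellow':(H>22)&(H<32)&(S>150)}
    for k,(a,b,c,e) in rois.items():
        m=np.zeros((480,640),bool); m[b:e,a:c]=ms[k][b:e,a:c]
        q=P[m]; zt=np.percentile(q[:,2],90); t=q[abs(q[:,2]-zt)<.006]
        r=cv2.minAreaRect((t[:,:2]*1000).astype(np.float32))
        print(fn,k,m.sum(),'ztop',zt,'med',np.median(t,0),'rect',r)
    if fn=='top0':
        # cassette body top: around z
        for k,(a,b,c,e) in {'bc':(325,270,400,315),'rc':(325,190,400,230)}.items():
            q=P[b:e,a:c].reshape(-1,3); t=q[(q[:,2]>.085)&(q[:,2]<.11)]
            print(k,len(t),np.median(t,0),cv2.minAreaRect((t[:,:2]*1000).astype(np.float32)))
        for u,v in [(361,292),(345,297),(150,215),(205,195),(230,170),(230,210),(120,190),(130,230),(300,350)]: print(u,v,P[v,u])
```

```text
top0 blueh 219 ztop 0.1481423380602369 med [ 0.4330475  -0.23661529  0.14502932] rect ((432.6356201171875, -236.6739501953125), (23.418519973754883, 42.875762939453125), 11.4949951171875)
top0 grip 183 ztop 0.20405743792492534 med [0.59669249 0.22705401 0.20113144] rect ((595.3096923828125, 227.6759796142578), (19.019527435302734, 41.460548400878906), 17.102386474609375)
top0 redh 215 ztop 0.14804319671653943 med [ 0.62061964 -0.2360374   0.14508374] rect ((620.5626220703125, -234.9319610595703), (23.187742233276367, 42.598331451416016), 0.5634760856628418)
top0 yellow 653 ztop 0.103684111061609 med [ 0.53093477 -0.11271267  0.10051383] rect ((531.8447875976562, -113.24795532226562), (38.777374267578125, 114.3276596069336), 79.11592102050781)
bc 675 [ 0.43383582 -0.23105468  0.09934968] ((432.6562194824219, -236.51243591308594), (40.49183654785156, 116.63273620605469), 11.449366569519043)
rc 654 [ 0.61711924 -0.22834678  0.09901365] ((621.177490234375, -235.34500122070312), (40.681602478027344, 115.49514770507812), 1.104408860206604)
361 292 [ 0.43756982 -0.22992765  0.14714481]
345 
[... 214 characters left out ...]
120 190 [0.657079   0.30355597 0.17021156]
130 230 [0.57075915 0.28693831 0.14093547]
300 350 [ 0.29229373 -0.09359328  0.00105425]
scene0 blueh 165 ztop 0.14545192263662754 med [ 0.43666345 -0.23809648  0.14337201] rect ((436.3680725097656, -238.2896728515625), (24.955171585083008, 41.87275314331055), 13.605876922607422)
scene0 grip 421 ztop 0.2006349104412234 med [0.5986155  0.22829954 0.19891577] rect ((597.0667114257812, 227.8280792236328), (19.981557846069336, 42.03369903564453), 13.052509307861328)
scene0 redh 196 ztop 0.14545752929862832 med [ 0.62457313 -0.2356692   0.14353096] rect ((623.7857055664062, -236.42599487304688), (23.24095916748047, 43.64494705200195), 0.4349607527256012)
```

Run:
```python
from h import *
p,d,ci=ld('top0')
a=cv2.resize(p[140:270,90:260,::-1],None,fx=4.5,fy=4.5,interpolation=cv2.INTER_CUBIC);cv2.imwrite('pics/dz.png',a)
p,d,ci=ld('scene0')
a=cv2.resize(p[230:360,370:550,::-1],None,fx=4.4,fy=4.4,interpolation=cv2.INTER_CUBIC);cv2.imwrite('pics/dz2.png',a)
```

```text
(no output)
```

View pics/dz.png

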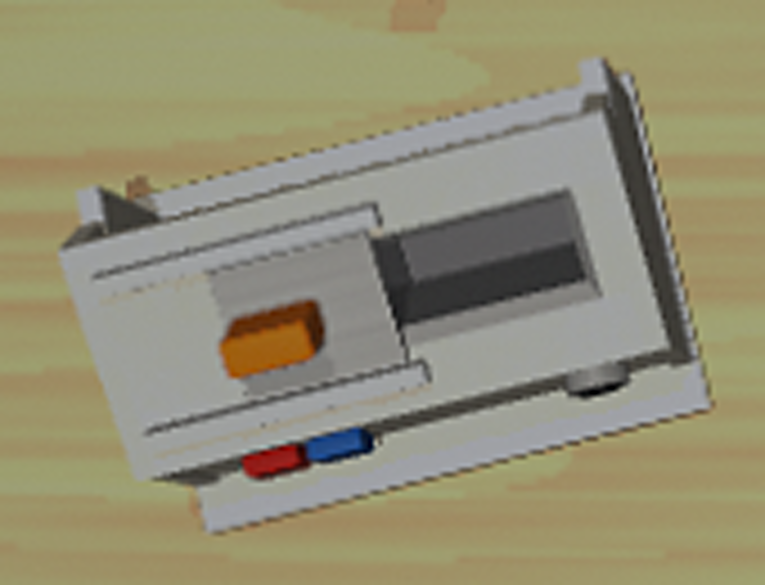

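View pics/dz2.png

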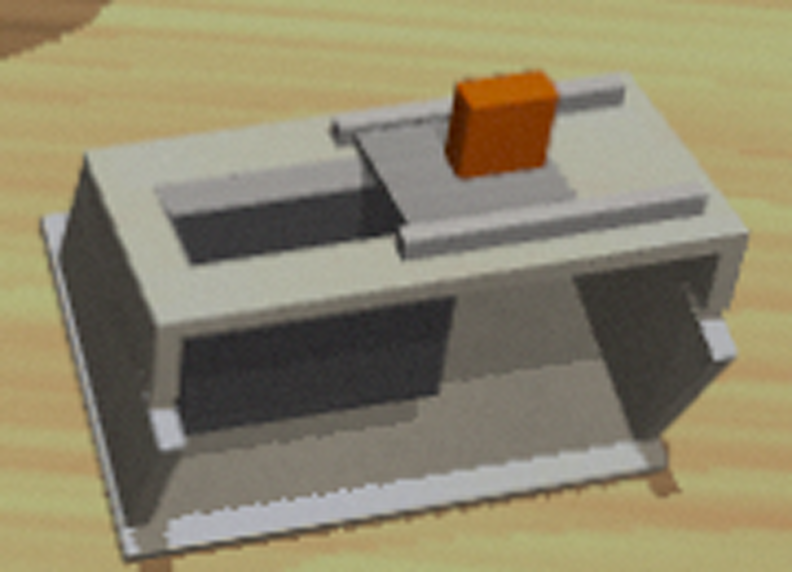

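```bash
cat > dock.py <<'E'
from h import *
def dock(fn,roi,step=.004):
    p,d,ci=ld(fn); P=pts(d,ci); a,b,c,e=roi
    q=P[b:e,a:c].reshape(-1,3); q=q[(d[b:e,a:c].ravel()>0)&(q[:,2]>.08)&(q[:,2]<.2)]
    n=np.array([-.37,.1,.92]); n/=np.linalg.norm(n)
    rng=np.random.default_rng(0);best=None
    for _ in range(800):
        t=q[rng.choice(len(q),3,False)]; m=np.cross(t[1]-t[0],t[2]-t[0]); l=np.linalg.norm(m)
        if l<1e-4: continue
        m/=l; m*=np.sign(m[2])
        if m[2]<.85 or m[2]>.97: continue
        s=(abs((q-t[0])@m)<.0025).sum()
        if best is None or s>best[0]: best=(s,m,t[0])
    _,m,o=best
    for _ in range(3):
        i=q[abs((q-o)@m)<.003]; o=i.mean(0); m=np.linalg.svd(i-o,full_matrices=False)[2][2]; m*=np.sign(m[2])
    i=q[abs((q-o)@m)<.003]
    x0=np.array([-m[0]*m[2],-m[1]*m[2],1-m[2]**2]); x0/=np.linalg.norm(x0); y0=np.cross(m,x0)
    uv=np.stack([(i-o)@x0,(i-o)@y0],1)*1000
    r=cv2.minAreaRect(uv.astype(np.float32))
    yaw_n=np.degrees(np.arctan2(-m[1],-m[0]))
    print(fn,len(i),'n',m,'tilt',np.degrees(np.arccos(m[2])),'yaw',yaw_n-180,'rect',r)
    # axis from rect
    bx=cv2.boxPoints(r); e1=bx[1]-bx[0]; e2=bx[2]-bx[1]; L=e1 if np.linalg.norm(e1)>np.linalg.norm(e2) else e2
    L=L/np.linalg.norm(L); L*=np.sign(L[1]); Y=L[0]*x0+L[1]*y0; X=np.cross(Y,m)
    c=o+(r[0][0]*x0+r[0][1]*y0)/1000
    mouth=c-Y*.0475
    print('X',X,'Y',Y,'yawY',np.degrees(np.arctan2(-Y[0],Y[1])),'mouth',mouth)
    return mouth,X,Y,m
if __name__=='__main__':
    for fn,roi in [('top0',(95,145,255,265)),('scene0',(375,235,545,355))]:
        mo,X,Y,m=dock(fn,roi)
E
python3 dock.py
```

```text
top0 2717 n [-0.38203733 -0.09703886  0.91903805] tilt 23.21414597940431 yaw -165.748063960406 rect ((-2.1065826416015625, 1.9572906494140625), (280.9893798828125, 125.70088958740234), 89.89412689208984)
X [0.89120582 0.22446297 0.39416815] Y [-2.44539642e-01  9.69639000e-01  7.28364653e-04] yawY 14.154633753249012 mouth [0.63526139 0.14782017 0.14951519]
scene0 2842 n [-0.38627718 -0.10234195  0.91668755] tilt 23.553470086131494 yaw -165.16075276216054 rect ((-11.161323547363281, 13.330848693847656), (280.7659912109375, 128.96055603027344), 89.32434844970703)
X [0.88907276 0.22335588 0.39957693] Y [-0.24564104  0.96934938  0.00471216] yawY 14.21988169364675 mouth [0.63631546 0.14717725 0.1490944 ]
```

```bash
cat > plan.py <<'E'
from h import *
psi=np.radians(14.2);t=np.radians(23)
M=np.array([.6358,.1475,.1495])
Z=np.array([-np.sin(t)*np.cos(psi),-np.sin(t)*np.sin(psi),np.cos(t)]);Y=np.array([-np.sin(psi),np.cos(psi),0]);X=np.cross(Y,Z)
RS=R.from_matrix(np.stack([Y,X,-Z],1))   # tool in slot frame orientation
def S(x,y,z): return M+(X*x+Y*y+Z*z)/1000   # slot mm -> world
def down(yaw): # tool y along (cos,sin)
    y=np.array([np.cos(yaw),np.sin(yaw),0]); z=np.array([0,0,-1.]); return R.from_matrix(np.stack([np.cross(y,z),y,z],1))
def cur():
    s=robot.sense(); q=s['eef_rot']; return np.array(s['position']),R.from_quat(q[[1,2,3,0]])
def rows(start,path,g,show=True):
    """path: list of (pos,Rot); one per row"""
    p,r=start; out=[]
    for tp,tr in path:
        sh=np.clip(np.round(r.inv().apply(tp-p)/.05,2),-1,1); rv=np.clip(np.round((r.inv()*tr).as_rotvec()/.08,2),-1,1)
        sh=sh+0.; rv=rv+0.
        p=p+r.apply(sh*.05); r=r*R.from_rotvec(rv*.08)
        out.append([*sh,*rv,g])
    for o in out: print(', '.join('%g'%v for v in o)+',')
    print('end',p,'err mm',(p-path[-1][0])*1000,'rot',np.degrees((r.inv()*path[-1][1]).magnitude()))
    return p,r
def lin(a,b,n,ease=False):
    d=(a[1].inv()*b[1]).as_rotvec(); o=[]
    for k in range(1,n+1):
        f=k/n
        if ease: f=f*f*(3-2*f)
        o.append((a[0]+(b[0]-a[0])*f,a[1]*R.from_rotvec(d*f)))
    return o
def cyl(a,b,n,hump=0):
    ca=lambda p:np.array([np.hypot(p[0],p[1]),np.arctan2(p[1],p[0]),p[2]])
    A,B=ca(a[0]),ca(b[0]); d=(a[1].inv()*b[1]).as_rotvec();o=[]
    for k in range(1,n+1):
        f=k/n; c=A+(B-A)*f; c[2]+=hump*np.sin(np.pi*f)
        o.append((np.array([c[0]*np.cos(c[1]),c[0]*np.sin(c[1]),c[2]]),a[1]*R.from_rotvec(d*f)))
    return o
E
python3 - <<'E'
from plan import *
s=cur(); print(s[0],S(0,87,29+90))
rows(s,cyl(s,(S(0,87,29+90),RS),20,.06),1)
E
```

```text
[ 0.31488205 -0.62481042  0.2243857 ] [0.56938195 0.22043569 0.25904008]
1, -0.13, -0.22, -0.21, 0.17, -0.83, 1,
1, -0.13, -0.21, -0.21, 0.17, -0.84, 1,
1, -0.13, -0.19, -0.22, 0.17, -0.83, 1,
1, -0.13, -0.16, -0.21, 0.17, -0.83, 1,
1, -0.14, -0.14, -0.21, 0.17, -0.83, 1,
1, -0.14, -0.12, -0.21, 0.16, -0.84, 1,
1, -0.15, -0.1, -0.21, 0.17, -0.83, 1,
1, -0.16, -0.06, -0.21, 0.17, -0.83, 1,
0.98, -0.17, -0.04, -0.22, 0.17, -0.84, 1,
0.96, -0.17, -0.02, -0.21, 0.17, -0.83, 1,
0.95, -0.19, 0.01, -0.21, 0.17, -0.83, 1,
0.93, -0.2, 0.04, -0.21, 0.17, -0.83, 1,
0.93, -0.21, 0.05, -0.21, 0.17, -0.84, 1,
0.92, -0.22, 0.07, -0.21, 0.17, -0.83, 1,
0.91, -0.24, 0.08, -0.22, 0.17, -0.83, 1,
0.91, -0.24, 0.08, -0.21, 0.16, -0.84, 1,
0.89, -0.25, 0.09, -0.21, 0.17, -0.83, 1,
0.89, -0.26, 0.09, -0.21, 0.17, -0.83, 1,
0.89, -0.26, 0.08, -0.21, 0.17, -0.83, 1,
0.87, -0.27, 0.07, -0.22, 0.17, -0.84, 1,
end [0.56964118 0.22033771 0.25911171] err mm [ 0.25923027 -0.09797613  0.07163024] rot 0.02450083648035419
```

move_arm(moves=[1,-0.13,-0.25,-0.21,0.17,-0.83,1,1,-0.13,-0.25,-0.21,0.17,-0.83,1,1,-0.13,-0.2,-0.21,0.17,-0.83,1,1,-0.13,-0.2,-0.21,0.17,-0.83,1,1,-0.13,-0.15,-0.21,0.17,-0.83,1,1,-0.14,-0.15,-0.21,0.17,-0.83,1,1,-0.15,-0.1,-0.21,0.17,-0.83,1,1,-0.15,-0.1,-0.21,0.17,-0.83,1,1,-0.15,-0.05,-0.21,0.17,-0.83,1,1,-0.15,0,-0.21,0.17,-0.83,1])

```text
clock: 1.35
position: [0.616, -0.2332, 0.3128]
eef_rot: [0.065, 0.838, 0.535, 0.084]
wrist_force: [0.1, -0.2, 0.1]
opening: 0.0912
```

Run:
```python
from plan import *
s=cur(); print(s[0],robot.sense()['clock'],robot.sense()['joints'])
rows(s,cyl(s,(S(0,87,29+90),RS),10,.0),1)
```

```text
[ 0.61599114 -0.23318729  0.31283096] 1.35 [-0.42455126  0.14441959  1.87341213  0.08735089  0.9242344  -0.0348998 ]
0.93, -0.23, 0.13, -0.21, 0.17, -0.83, 1,
0.93, -0.23, 0.13, -0.21, 0.17, -0.84, 1,
0.92, -0.23, 0.12, -0.21, 0.16, -0.83, 1,
0.91, -0.25, 0.1, -0.21, 0.17, -0.83, 1,
0.91, -0.24, 0.1, -0.21, 0.17, -0.84, 1,
0.89, -0.25, 0.08, -0.22, 0.17, -0.83, 1,
0.89, -0.26, 0.07, -0.21, 0.17, -0.83, 1,
0.89, -0.25, 0.06, -0.21, 0.16, -0.84, 1,
0.87, -0.26, 0.04, -0.21, 0.17, -0.83, 1,
0.87, -0.26, 0.02, -0.21, 0.17, -0.83, 1,
end [0.56927881 0.22016257 0.25909098] err mm [-0.10314032 -0.27311348  0.05090426] rot 0.009749285449311031
```

move_arm(moves=[0.93,-0.23,0.13,-0.21,0.17,-0.83,1,0.93,-0.23,0.13,-0.21,0.17,-0.83,1,0.92,-0.23,0.12,-0.21,0.17,-0.83,1,0.91,-0.25,0.1,-0.21,0.17,-0.83,1,0.91,-0.24,0.1,-0.21,0.17,-0.83,1,0.89,-0.25,0.08,-0.21,0.17,-0.83,1,0.89,-0.26,0.07,-0.21,0.17,-0.83,1,0.89,-0.25,0.06,-0.21,0.17,-0.83,1,0.87,-0.26,0.04,-0.21,0.17,-0.83,1,0.87,-0.26,0.02,-0.21,0.17,-0.83,1])

```text
clock: 2.6
position: [0.5693, 0.2201, 0.2592]
eef_rot: [0.122, 0.603, 0.773, 0.158]
wrist_force: [0.2, -0.1, -0.6]
opening: 0.0912
```

Run:
```python
from plan import *
p,d,ci=shot('wrist','w1')
s=cur(); print(s[0],robot.sense()['clock'],robot.sense()['joints'],'slot frame', np.array([X,Y,Z])@(s[0]-M)*1000, 'rot',np.degrees((s[1].inv()*RS).as_rotvec()))
print(ci)
```

```text
[0.5670828  0.22278157 0.25820001] 2.65 [ 0.3519677   0.05801515  2.10695093 -0.06863312  0.57915986  0.15188273] slot frame [ -1.85024341  89.83820601 118.87276461] rot [-0.06977559 -0.17068244  0.0874969 ]
{'mtx': array([[351.47768072,   0.        , 314.98825241],
       [  0.        , 351.47768072, 240.47622025],
       [  0.        ,   0.        ,   1.        ]]), 'k1': -0.05930385677675651, 'origin': array([0.48945349, 0.28219924, 0.40648874]), 'rotation': array([0.11441003, 0.96618802, 0.09061668, 0.21255509])}
```

View pics/w1.png

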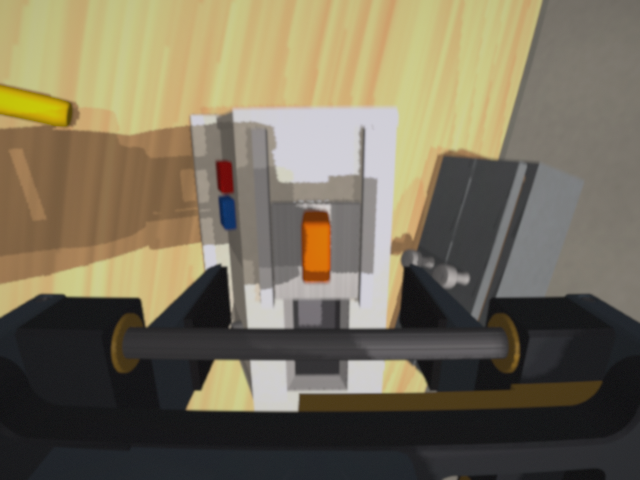

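```bash
cat > wr.py <<'E'
from plan import *
def slotpts(fn):
    p,d,ci=ld(fn); P=pts(d,ci); return p,d,((P-M)@np.array([X,Y,Z]).T)*1000
def grip(fn):
    p,d,Q=slotpts(fn); hsv=cv2.cvtColor(p,cv2.COLOR_RGB2HSV); H,Sa,V=[hsv[...,i].astype(int) for i in range(3)]
    m=(H>4)&(H<18)&(Sa>180)&(V>90)&(abs(Q[...,0])<45)&(Q[...,1]>40)&(Q[...,1]<180)&(Q[...,2]>5)&(Q[...,2]<75)
    q=Q[m]; zt=np.percentile(q[:,2],90); t=q[q[:,2]>zt-5]; print(fn,'grip ztop',zt,'x',np.percentile(t[:,0],[1,50,99]),'y',np.percentile(t[:,1],[1,50,99]),len(t))
def face(fn):
    p,d,Q=slotpts(fn)
    ok=(d>0)&(abs(Q[...,0])<70)&(Q[...,1]>-110)&(Q[...,1]<195)&(abs(Q[...,2])<5)
    q=Q[ok]; a=np.c_[q[:,:2],np.ones(len(q))]; c=np.linalg.lstsq(a,q[:,2],rcond=None)[0]; print(fn,'face n',len(q),'z med',np.median(q[:,2]),'slopes deg',np.degrees(c[:2]))
    t=q
    for y0 in range(-80,20,20):
        s=t[(t[:,1]>y0)&(t[:,1]<y0+20)]; 
        if len(s)<30: continue
        n=s[s[:,0]<0][:,0]; pz=s[s[:,0]>0][:,0]
        print(' y',y0,'x ext',s[:,0].min(),s[:,0].max(),'slot edges',n.max() if len(n) else None,pz.min() if len(pz) else None)
    s=t[abs(t[:,0])<20]; print(' y<0 edge', s[s[:,1]<0][:,1].max() if (s[:,1]<0).any() else None,'y ext',q[:,1].min(),q[:,1].max())
E
python3 - <<'E'
from wr import *
for f in ['w1','top0','scene0']: grip(f);face(f)
E
```

```text
w1 grip ztop 55.491165295427734 x [-8.70783333  0.55717468  9.35197524] y [ 72.13446647  93.03529841 111.00911198] 1530
w1 face n 21964 z med 0.2601312823930755 slopes deg [-0.03936098  0.10984528]
 y -80 x ext -61.253327432821315 63.114638449535825 slot edges -0.4874916997204928 0.4664603634303242
 y -60 x ext -61.143364008887374 63.45761697778723 slot edges -24.439107035516418 26.55382611393079
 y -40 x ext -60.95978877602455 63.1049833436146 slot edges -24.94253812810166 26.943276702214696
 y 0 x ext -60.94016359769342 62.924764321397554 slot edges -24.56658874782486 26.71363529713733
 y<0 edge -62.075488158181244 y ext -90.42756802411397 187.43742411860475
top0 grip ztop 57.57655829010955 x [-8.32593812  0.91235101 11.54946304] y [ 66.84578945  87.02058087 108.56648778] 129
top0 face n 3634 z med 0.1572778273644526 slopes deg [0.05086231 0.08823924]
 y -80 x ext -61.690015492378414 61.92018395554324 slot edges -0.046173370094161184 0.21851547340985697
 y -60 x ext -62.33226669140613 62.729661561316206 slot edges -21.727045072448448 27.164803623213732
 y -40 x ext -61.282881001278
[... 415 characters left out ...]
66.53881847  86.30886908 108.00159748] 149
scene0 face n 3130 z med -0.28802849484387083 slopes deg [0.32390862 0.28607803]
 y -80 x ext -62.31133460762386 63.76451615743893 slot edges -0.14847437938128236 0.0002649521349185508
 y -60 x ext -62.03290096513997 65.03936080488502 slot edges -23.802415917351883 27.520403188792947
 y -40 x ext -62.037555660383326 63.889635294599096 slot edges -22.900679523377093 27.170641800752136
 y -20 x ext -61.91579976467892 63.589521401254245 slot edges -23.74589088520996 28.504010213260084
 y 0 x ext -62.885556954633714 64.16832512729039 slot edges -24.366024535689085 27.988485086290257
 y<0 edge -65.13840580637422 y ext -93.22379867428367 187.4751149953447
```

Run:
```python
from wr import *
shot('wrist','w2')
grip('w2');face('w2')
s=cur(); print('slot frame', np.array([X,Y,Z])@(s[0]-M)*1000, 'rot',np.degrees((s[1].inv()*RS).as_rotvec()))
```

```text
w2 grip ztop 55.46167616305243 x [-8.70121597  0.67832563  9.66684981] y [ 70.19768952  92.20825601 111.11936322] 1603
w2 face n 21359 z med 0.2623580458908907 slopes deg [-0.03431845  0.11749759]
 y -80 x ext -61.14037951868572 63.6452253544747 slot edges -0.8122941919990541 0.15033768480822782
 y -60 x ext -61.17752778901939 63.45192513029073 slot edges -24.664434829957685 26.837532985866588
 y -40 x ext -60.915591004240596 63.326826214092385 slot edges -24.54335574311645 26.54907308216562
 y 0 x ext -60.99213208899158 62.95720306660269 slot edges -24.46665431587817 26.29869550359935
 y<0 edge -62.50296761544447 y ext -87.02794324124152 187.30991930642205
slot frame [ -1.28800355  88.13096893 118.98161618] rot [-0.11768068 -0.13770253 -0.02937555]
```

```bash
sed -i 's/^M=.*/M=np.array([.6358,.1475,.1495])/; s/^RS=/M=M+X*.0009\nRS=/' plan.py; sed -n 1,8p plan.py
```

```text
from h import *
psi=np.radians(14.2);t=np.radians(23)
M=np.array([.6358,.1475,.1495])
Z=np.array([-np.sin(t)*np.cos(psi),-np.sin(t)*np.sin(psi),np.cos(t)]);Y=np.array([-np.sin(psi),np.cos(psi),0]);X=np.cross(Y,Z)
M=M+X*.0009
RS=R.from_matrix(np.stack([Y,X,-Z],1))   # tool in slot frame orientation
def S(x,y,z): return M+(X*x+Y*y+Z*z)/1000   # slot mm -> world
def down(yaw): # tool y along (cos,sin)
```

move_arm(moves=[0.02,0.04,0.36,0,0,0,1,0,0,0.36,0,0,0,1,0,0,0.36,0,0,0,1,0,0,0.36,0,0,0,1,0,0,0.36,0,0,0,1,0,0,0,0,0,0,0,0,0,0,0,0,0,0,0,0,0,0,0,0,0,0,0,0,0,0,0,0,0,0,0,0,0,0,0])

```text
clock: 3.95
position: [0.6057, 0.229, 0.1779]
eef_rot: [0.122, 0.604, 0.772, 0.158]
wrist_force: [-0.3, 0.3, 0.5]
opening: 0.044
```

```bash
cat > st.py <<'E'
from wr import *
s=cur(); a=robot.sense(); print('clk',a['clock'],'slot', (np.array([X,Y,Z])@(s[0]-M)*1000).round(2), 'rot',np.degrees((s[1].inv()*RS).as_rotvec()).round(2),'open',a['opening'],'F',a['wrist_force'],'j',a['joints'].round(3))
E
python3 st.py
```

```text
clk 3.95 slot [ 1.77 86.41 29.72] rot [-0.01 -0.06 -0.27] open 0.04399679960598519 F [-0.29118348  0.25810513  0.53365549] j [ 0.339  0.238  2.074 -0.083  0.431  0.165]
```

move_arm(moves=[0.05,-0.03,0,0,0,0,0,0,0,0,0,0,0,0,0,0,0,0,0,0,0,0,0,0,0,0,0,0,0,0,0,0,0,0,0,0,0,0,0,0,0,0,0,0,0,0,0,0,0,0,0,0,0,0,0,0,0,0,0,0,0,0,0,0,0,0,0,0,0,0])

```text
clock: 5.2
position: [0.6036, 0.231, 0.1769]
eef_rot: [0.121, 0.604, 0.772, 0.157]
wrist_force: [-4.2, 1.7, 1.8]
opening: 0.0201
```

```bash
python3 st.py
```

```text
clk 5.2 slot [-0.12 88.89 29.4 ] rot [-0.06 -0.05 -0.26] open 0.020084778855891182 F [-4.16261488  1.65481314  1.76998514] j [ 0.344  0.237  2.077 -0.088  0.43   0.173]
```

move_arm(moves=[0.1,0,0,0,0,0,0,0.1,0,0,0,0,0,0,0.1,0,0,0,0,0,0,0.1,0,0,0,0,0,0,0.1,0,0,0,0,0,0,0.1,0,0,0,0,0,0,0.1,0,0,0,0,0,0,0.05,0,0,0,0,0,0,0,0,0,0,0,0,0,0,0,0,0,0,0,0])

```text
clock: 6.45
position: [0.5943, 0.2675, 0.1769]
eef_rot: [0.121, 0.604, 0.772, 0.157]
wrist_force: [-7.4, 0.4, 3.0]
opening: 0.02
```

```bash
python3 st.py
```

```text
clk 6.45 slot [ -0.19 126.48  29.45] rot [-0.09 -0.04 -0.26] open 0.02000720154645083 F [-7.3669481   0.3533993   3.03956504] j [ 0.412  0.247  2.064 -0.148  0.44   0.291]
```

move_arm(moves=[0.04,0,0,0,0,0,0,0.04,0,0,0,0,0,0,0.04,0,0,0,0,0,0,0,0,0,0,0,0,0,0,0,0,0,0,0,0,0,0,0,0,0,0,0,0,0,0,0,0,0,0,0,0,0,0,0,0,0,0,0,0,0,0,0,0,0,0,0,0,0,0,0])

```text
clock: 7.7
position: [0.5936, 0.2703, 0.1766]
eef_rot: [0.122, 0.604, 0.772, 0.156]
wrist_force: [5.2, -34.0, 3.9]
opening: 0.02
```

```bash
python3 st.py;  python3 - <<'E'
from wr import *
p,d,ci=shot('scene','s2'); grip('s2')
cv2.imwrite('pics/s2z.png',cv2.resize(p[220:360,370:560,::-1],None,fx=4,fy=4))
E
```

```text
clk 7.7 slot [ -0.26 129.4   29.22] rot [-0.16  0.17 -0.26] open 0.01995936829134226 F [  5.24815854 -33.96516519   3.94558778] j [ 0.419  0.249  2.062 -0.162  0.443  0.309]
s2 grip ztop 53.778587654195604 x [-8.05131066 -0.42293795 10.5646193 ] y [104.97958271 109.49475078 117.75029178] 33
```

View pics/s2z.png

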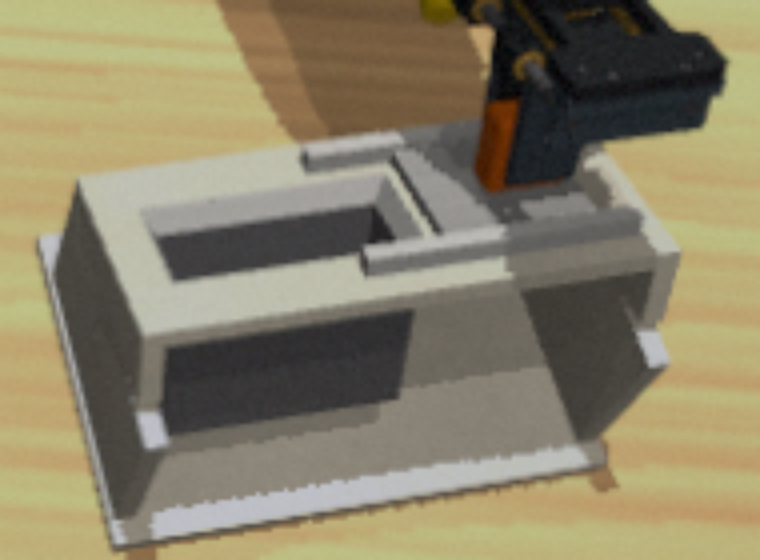

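move_arm(moves=[-0.06,0,0,0,0,0,0,0,0,0,0,0,0,0.4,0,0,0,0,0,0,1,0,0,0,0,0,0,1,0,0,-0.1,0,0,0,1,0,0,-0.2,0,0,0,1,0,0,-0.4,0,0,0,1,0,0,-0.5,0,0,0,1,0,0,-0.5,0,0,0,1,0,0,-0.5,0,0,0,1])

```text
clock: 9.0
position: [0.5518, 0.2596, 0.2798]
eef_rot: [0.122, 0.604, 0.772, 0.158]
wrist_force: [-0.1, -0.2, 0.3]
opening: 0.0915
```

```bash
python3 st.py;  python3 - <<'E'
from wr import *
s=cur(); yaw=np.radians(11.6)
p=rows(s,cyl(s,(np.array([.434,-.237,.24]),down(yaw)),12,.06),1)
E
```

```text
clk 9.0 slot [  0.43 129.3  141.02] rot [-0.01 -0.06 -0.28] open 0.09145801051898614 F [-0.09979836 -0.1539741   0.3242194 ] j [ 0.431  0.033  2.089 -0.12   0.628  0.271]
-0.96, 0.06, -0.24, 0.42, -0.01, 0.04, 1,
-0.95, -0.03, -0.26, 0.42, -0.01, 0.04, 1,
-0.92, -0.11, -0.23, 0.41, -0.01, 0.05, 1,
-0.88, -0.21, -0.2, 0.42, -0.02, 0.04, 1,
-0.85, -0.29, -0.14, 0.42, -0.01, 0.04, 1,
-0.81, -0.37, -0.06, 0.42, -0.01, 0.04, 1,
-0.77, -0.44, 0.01, 0.42, -0.01, 0.04, 1,
-0.72, -0.51, 0.1, 0.41, -0.01, 0.05, 1,
-0.66, -0.55, 0.19, 0.42, -0.01, 0.04, 1,
-0.62, -0.6, 0.25, 0.42, -0.02, 0.04, 1,
-0.55, -0.62, 0.32, 0.42, -0.01, 0.04, 1,
-0.5, -0.65, 0.35, 0.42, -0.01, 0.04, 1,
end [ 0.43409417 -0.23720323  0.24005839] err mm [ 0.09416797 -0.20323295  0.05839186] rot 0.02650106481961634
```

move_arm(moves=[-0.96,0.06,-0.24,0.42,-0.01,0.04,1,-0.95,-0.03,-0.26,0.42,-0.01,0.04,1,-0.92,-0.11,-0.23,0.41,-0.01,0.05,1,-0.88,-0.21,-0.2,0.42,-0.02,0.04,1,-0.85,-0.29,-0.14,0.42,-0.01,0.04,1,-0.81,-0.37,-0.06,0.42,-0.01,0.04,1,-0.77,-0.44,0.01,0.42,-0.01,0.04,1,-0.72,-0.51,0.1,0.41,-0.01,0.05,1,-0.66,-0.55,0.19,0.42,-0.01,0.04,1,-0.62,-0.6,0.25,0.42,-0.02,0.04,1])

```text
clock: 10.25
position: [0.4836, -0.1742, 0.276]
eef_rot: [0.021, 0.629, 0.777, 0.026]
wrist_force: [0.9, 0.6, -0.0]
opening: 0.0912
```

move_arm(moves=[-0.55,-0.62,0.32,0.42,-0.01,0.04,1,-0.5,-0.65,0.35,0.42,-0.01,0.04,1,0,0,0,0,0,0,1,0,0,0,0,0,0,1,0,0,0,0,0,0,1,0,0,0,0,0,0,1,0,0,0,0,0,0,1,0,0,0,0,0,0,1,0,0,0,0,0,0,1,0,0,0,0,0,0,1])

```text
clock: 11.5
position: [0.4346, -0.2371, 0.2388]
eef_rot: [-0.0, 0.632, 0.775, -0.0]
wrist_force: [-0.3, 0.0, -0.0]
opening: 0.0914
```

Run:
```python
from wr import *
p,d,ci=shot('wrist','w3'); P=pts(d,ci)
hsv=cv2.cvtColor(p,cv2.COLOR_RGB2HSV); H,Sa,V=[hsv[...,i].astype(int) for i in range(3)]
near=np.linalg.norm(P[...,:2]-[.434,-.237],axis=-1)<.08
m=(H>95)&(H<130)&(Sa>120)&(V>50)&near&(P[...,2]>.135)&(P[...,2]<.155)
print('handle',m.sum(),P[m].mean(0),cv2.minAreaRect((P[m][:,:2]*1000).astype(np.float32)))
m=near&(P[...,2]>.08)&(P[...,2]<.112); print('body',m.sum(),np.median(P[m],0),cv2.minAreaRect((P[m][:,:2]*1000).astype(np.float32)))
p2,d2,c2=shot('top','t3');shot('scene','s3')
s=cur(); print(s[0],robot.sense()['joints'],np.degrees((s[1].inv()*down(np.radians(11.6))).as_rotvec()))
```

```text
handle 1736 [ 0.43332917 -0.23538631  0.1446039 ] ((433.3592834472656, -236.898193359375), (23.564098358154297, 43.60905456542969), 12.046418190002441)
body 3771 [ 0.43077855 -0.21337419  0.09994023] ((433.4824523925781, -237.05628967285156), (40.137916564941406, 115.73543548583984), 11.577980995178223)
[ 0.43457186 -0.23713628  0.23878306] [-5.46147918e-01  3.12842169e-02  2.13306401e+00 -1.04840083e-03
  9.77857032e-01 -7.48156742e-01] [-0.05961069  0.01261299  0.00783487]
```

View pics/w3.png

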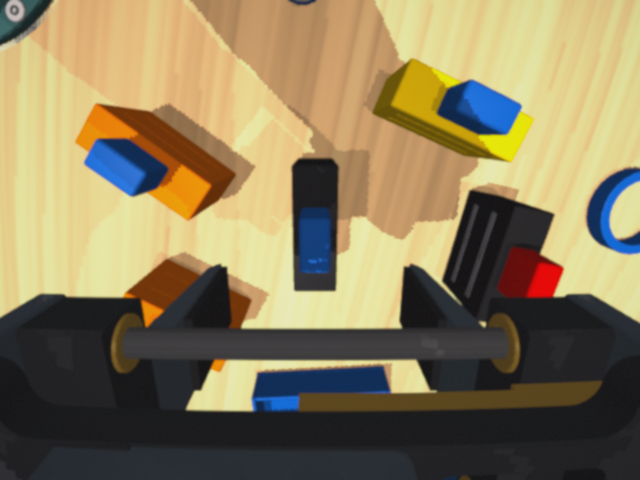

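View pics/s3.png

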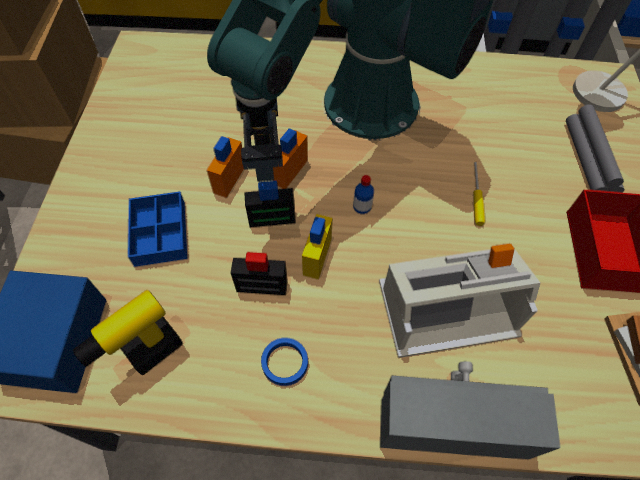

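move_arm(moves=[0,-0.02,0.4,0,0,0,1,0,0,0.4,0,0,0,1,0,0,0.4,0,0,0,1,0,0,0.4,0,0,0,1,0,0,0.4,0,0,0,1,0,0,0.3,0,0,0,1,0,0,0.15,0,0,0,1,0,0,0,0,0,0,1,0,0,0,0,0,0,0.3,0,0,0,0,0,0,0.3])

```text
clock: 12.9
position: [0.4338, -0.2375, 0.1168]
eef_rot: [0.0, 0.632, 0.775, -0.0]
wrist_force: [-0.4, -0.1, 0.6]
opening: 0.0741
```

Run:
```python
from wr import *
for f in ['t3','s3']: grip(f)
s=cur(); print(s[0],robot.sense()['opening'],robot.sense()['wrist_force'],np.degrees((s[1].inv()*down(np.radians(11.6))).as_rotvec()))
```

```text
t3 grip ztop 57.13754787312364 x [-9.31284253  0.25714764  9.59254442] y [105.21253242 125.59805468 145.40433702] 141
s3 grip ztop 53.74509356784573 x [-11.07542416   1.93266283  11.06821664] y [103.39590623 123.06943147 145.52182972] 153
[ 0.43377471 -0.23754298  0.11683166] 0.07410385451426378 [-0.3706187  -0.05943452  0.56367128] [-0.02295463  0.04892789  0.0131272 ]
```

Run:
```python
from wr import *
for f in ['t3','s3','top0','scene0']:
    p,d,Q=slotpts(f)
    for a in (-15,-5,5,15):
        m=(abs(Q[...,0]-a)<5)&(Q[...,1]>-80)&(Q[...,1]<100)&(Q[...,2]>-60)&(Q[...,2]<20)
        q=Q[m]; fl=np.sort(q[abs(q[:,2])<2][:,1]); pl=q[abs(q[:,2]-9.5)<2.5][:,1]
        print(f,a,'face -y edge',fl[fl<0].max().round(1) if (fl<0).any() else None,'face +y',fl[fl>0].min().round(1) if (fl>0).any() else None,'plate start',pl.min().round(1) if len(pl) else None)
    if f=='s3': cv2.imwrite('pics/s3z.png',cv2.resize(p[230:330,380:540,::-1],None,fx=5,fy=5))
```

```text
t3 -15 face -y edge -66.9 face +y 65.0 plate start 71.6
t3 -5 face -y edge -66.6 face +y 66.6 plate start 69.6
t3 5 face -y edge -64.4 face +y 63.9 plate start 70.9
t3 15 face -y edge -64.6 face +y 62.4 plate start 70.9
s3 -15 face -y edge -68.1 face +y 62.7 plate start 70.3
s3 -5 face -y edge -67.6 face +y 64.7 plate start 70.0
s3 5 face -y edge -66.2 face +y 65.7 plate start 70.3
s3 15 face -y edge -66.9 face +y 64.8 plate start 70.5
top0 -15 face -y edge -64.5 face +y 53.4 plate start 33.7
top0 -5 face -y edge -70.1 face +y 34.8 plate start -79.5
top0 5 face -y edge -65.5 face +y None plate start 33.4
top0 15 face -y edge -64.2 face +y 95.5 plate start 33.7
scene0 -15 face -y edge -67.8 face +y None plate start 32.3
scene0 -5 face -y edge -67.6 face +y None plate start 32.0
scene0 5 face -y edge -66.4 face +y None plate start 33.4
scene0 15 face -y edge -67.5 face +y None plate start 32.7
```

View pics/s3z.png

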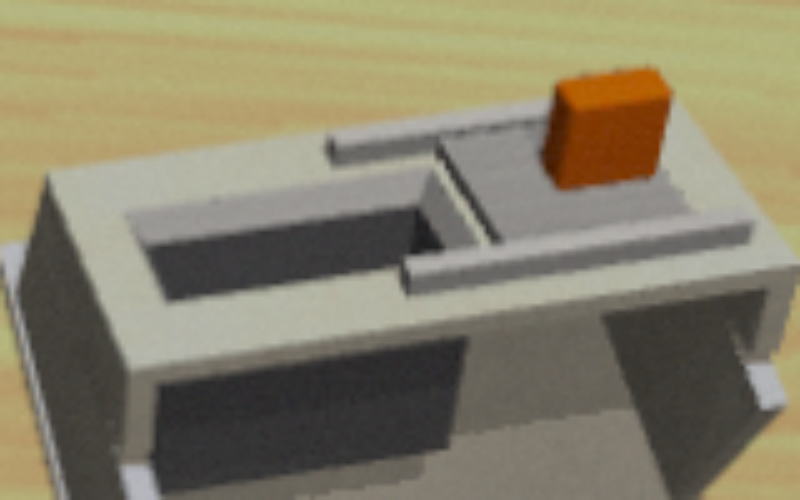

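move_arm(moves=[0,0,0,0,0,0,0,0,0,0,0,0,0,0,0,0,0,0,0,0,0,0,0,0,0,0,0,0,0,0,0,0,0,0,0,0,0,0,0,0,0,0,0,0,0,0,0,0,0,0,0,0,0,0,0,0,0,0,-0.1,0,0,0,0,0,0,-0.2,0,0,0,0])

```text
clock: 14.15
position: [0.433, -0.2371, 0.1314]
eef_rot: [-0.001, 0.632, 0.775, -0.001]
wrist_force: [0.0, -0.3, -4.0]
opening: 0.0236
```

```bash
sed -i 's/^M=M+X\*.0009/M=M+X*.0009-Y*.0007/' plan.py
python3 - <<'E'
from wr import *
a=robot.sense();print(a['clock'],a['opening'],a['wrist_force'],a['position'])
s=cur()
p=rows(s,lin(s,(s[0]+[0,0,.2],s[1]),5),0)
s2=p
p=rows(p,cyl(p,(S(0,-.5,116.8-100+160-10),RS),15,.04),0)
E
```

```text
14.15 0.023646275097367428 [ 0.03944343 -0.34791387 -4.04382525] [ 0.43303999 -0.23705206  0.1313601 ]
0, 0, -0.8, 0, 0, 0, 0,
0, 0, -0.8, 0, 0, 0, 0,
0, 0, -0.8, 0, 0, 0, 0,
0, -0.01, -0.8, 0, 0, 0, 0,
0, 0, -0.8, 0, 0, 0, 0,
end [ 0.43296896 -0.23720402  0.33136066] err mm [-0.07103761 -0.15195927  0.00055465] rot 0.0
0.29, 0.4, -0.13, -0.34, 0.01, -0.04, 0,
0.32, 0.39, -0.11, -0.33, 0, -0.03, 0,
0.34, 0.39, -0.09, -0.34, 0.01, -0.04, 0,
0.36, 0.37, -0.06, -0.33, 0.01, -0.04, 0,
0.39, 0.35, -0.02, -0.34, 0, -0.04, 0,
0.4, 0.34, 0.02, -0.34, 0.01, -0.03, 0,
0.42, 0.32, 0.05, -0.33, 0.01, -0.04, 0,
0.45, 0.29, 0.09, -0.34, 0.01, -0.04, 0,
0.46, 0.26, 0.14, -0.34, 0, -0.04, 0,
0.48, 0.23, 0.16, -0.33, 0.01, -0.03, 0,
0.5, 0.2, 0.2, -0.34, 0.01, -0.04, 0,
0.52, 0.17, 0.22, -0.33, 0, -0.04, 0,
0.53, 0.13, 0.24, -0.34, 0.01, -0.03, 0,
0.54, 0.1, 0.24, -0.34, 0.01, -0.04, 0,
0.56, 0.07, 0.25, -0.33, 0, -0.04, 0,
end [0.57388234 0.13050796 0.30333117] err mm [ 0.1674099  -0.04428366 -0.06070172] rot 0.02310979778340737
```

move_arm(moves=[0,0,-0.4,0,0,0,0,0,0,-0.6,0,0,0,0,0,0,-0.8,0,0,0,0,0,0,-0.8,0,0,0,0,0,0,-0.8,0,0,0,0,0,0,-0.6,0,0,0,0,0.29,0.4,-0.13,-0.34,0.01,-0.04,0,0.32,0.39,-0.11,-0.33,0,-0.03,0,0.34,0.39,-0.09,-0.34,0.01,-0.04,0,0.36,0.37,-0.06,-0.33,0.01,-0.04,0])

```text
clock: 15.4
position: [0.4954, -0.1565, 0.3544]
eef_rot: [0.033, 0.626, 0.778, 0.042]
wrist_force: [-0.2, -0.3, -5.2]
opening: 0.0239
```

move_arm(moves=[0.39,0.35,-0.02,-0.34,0,-0.04,0,0.4,0.34,0.02,-0.34,0.01,-0.03,0,0.42,0.32,0.05,-0.33,0.01,-0.04,0,0.45,0.29,0.09,-0.34,0.01,-0.04,0,0.46,0.26,0.14,-0.34,0,-0.04,0,0.48,0.23,0.16,-0.33,0.01,-0.03,0,0.5,0.2,0.2,-0.34,0.01,-0.04,0,0.52,0.17,0.22,-0.33,0,-0.04,0,0.53,0.13,0.24,-0.34,0.01,-0.03,0,0.54,0.1,0.24,-0.34,0.01,-0.04,0])

```text
clock: 16.65
position: [0.5733, 0.1022, 0.3135]
eef_rot: [0.115, 0.605, 0.774, 0.147]
wrist_force: [1.0, -0.7, -6.1]
opening: 0.0238
```

```bash
python3 st.py;  python3 - <<'E'
from wr import *
robot.camera('top')
s=cur()
rows(s,lin(s,(S(0,-.5,150),RS),3),0)
p,d,ci=shot('scene','s4'); cv2.imwrite('pics/s4z.png',cv2.resize(p[150:360,340:560,::-1],None,fx=2.8,fy=2.8))
E
```

```text
clk 16.65 slot [ -2.85 -27.83 178.98] rot [-1.46  0.06 -0.15] open 0.02384173104443525 F [ 0.99639994 -0.71786468 -6.1161409 ] j [ 0.115 -0.054  2.103  0.072  0.72  -0.175]
0.17, 0.03, 0.18, -0.11, 0, -0.01, 0,
0.17, 0.03, 0.19, -0.11, 0, -0.01, 0,
0.16, 0.02, 0.18, -0.1, 0, -0.01, 0,
end [0.58002065 0.13199267 0.28794126] err mm [-0.05798567 -0.16983729  0.01387645] rot 0.022285558985781155
```

View pics/s4z.png

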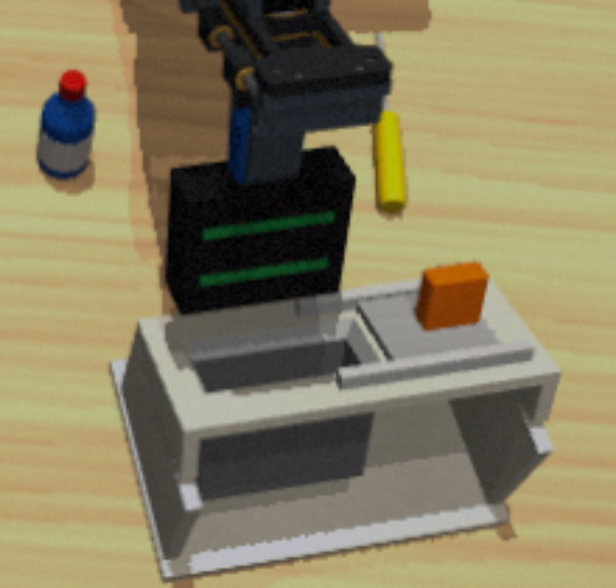

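move_arm(moves=[0.25,0.04,0.12,-0.17,0,-0.02,0,0.25,0.03,0.13,-0.16,0,-0.02,0,0,0,0,0,0,0,0,0,0,0,0,0,0,0,0,0,0,0,0,0,0,0,0,0,0,0,0,0,0,0,0,0,0,0,0,0,0,0,0,0,0,0,0,0,0,0,0,0,0,0,0,0,0,0,0,0])

```text
clock: 18.0
position: [0.5754, 0.1275, 0.3032]
eef_rot: [0.123, 0.602, 0.773, 0.157]
wrist_force: [0.7, 0.3, -5.4]
opening: 0.0238
```

```bash
python3 st.py;  python3 - <<'E'
from wr import *
p,d,ci=shot('scene','s5'); cv2.imwrite('pics/s5z.png',cv2.resize(p[150:360,340:560,::-1],None,fx=2.8,fy=2.8))
p,d,ci=shot('wrist','w5'); 
for f,xr in [('s5',None),('w5',None),]:
    p,d,Q=slotpts(f); dark=p.max(-1)<70; g=(p[...,1].astype(int)-p[...,0]>25)&(p[...,1].astype(int)-p[...,2]>15)
    m=(abs(Q[...,0])<45)&(abs(Q[...,1])<90)&(Q[...,2]>25)&(Q[...,2]<170)&(d>0)
    q=Q[m]; print(f,len(q))
    for nm,mm in [('x face',m&(Q[...,2]>60)&(Q[...,2]<120)),('top shoulder',m&(abs(Q[...,2]-150)<8))]:
        q=Q[mm]; 
        if len(q)>20: print(nm,len(q),'x',np.percentile(q[:,0],[1,50,99]).round(1),'y',np.percentile(q[:,1],[1,5,50,95,99]).round(1),'z',np.percentile(q[:,2],[1,50,99]).round(1))
    mm=m&(Q[...,2]>60)&(Q[...,2]<135)&(abs(Q[...,0]-20)<8)
    q=Q[mm]
    if len(q)>50:
        c=np.linalg.lstsq(np.c_[q[:,1:],np.ones(len(q))],q[:,0],rcond=None)[0]; print('x-face plane: slopes deg y,z',np.degrees(c[:2]).round(2),'x at 0',c[2].round(1), 'zmin..', q[:,2].min())
E
```

```text
clk 18.0 slot [  0.77  -3.84 166.29] rot [0.04 0.07 0.03] open 0.023844834791385775 F [ 0.71236613  0.25738726 -5.38076855] j [ 0.165 -0.038  2.113  0.05   0.666 -0.117]
s5 3294
x face 1572 x [-13.2  20.1  23.2] y [-62.  -61.5 -11.4  46.8  52.3] z [ 60.8  90.4 119.5]
top shoulder 731 x [-18.4  11.6  23. ] y [-61.9 -59.3 -15.4  48.2  52. ] z [142.3 148.5 157.3]
x-face plane: slopes deg y,z [ 0.04 -0.26] x at 0 20.6 zmin.. 60.02350938032954
w5 7795
x face 531 x [-17.8   0.7  19.2] y [54.3 54.6 54.8 55.1 55.1] z [ 60.1  96.4 119.9]
top shoulder 6260 x [-18.5   0.7  19.9] y [-60.4  12.4  34.8  53.4  54.5] z [144.4 150.1 156.6]
x-face plane: slopes deg y,z [-370.82   -2.12] x at 0 374.0 zmin.. 60.06960467386035
```

View pics/s5z.png

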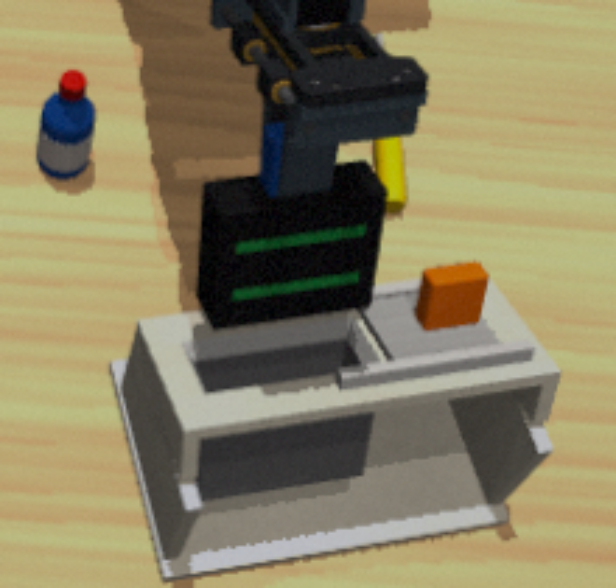

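View pics/w5.png

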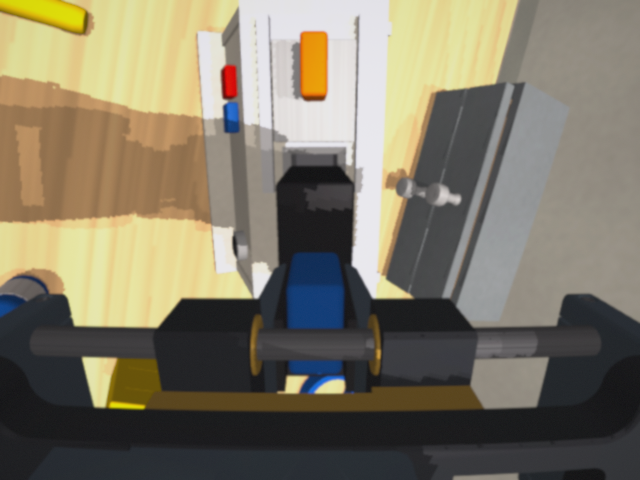

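Run:
```python
from wr import *
p,d,Q=slotpts('w5')
for a in (-15,-5,5,15):
    m=(abs(Q[...,0]-a)<5)&(Q[...,1]>40)&(Q[...,1]<80); q=Q[m]
    print(a,'face+y',q[abs(q[:,2])<1.5][:,1].min(),'z<-3 max y',q[q[:,2]<-3][:,1].max(),'z-14 y',np.median(q[abs(q[:,2]+14)<2][:,1]),'plate',q[abs(q[:,2]-9.5)<2][:,1].min())
m=(Q[...,1]>56)&(Q[...,1]<63)&(abs(Q[...,0])<40)&(abs(Q[...,2])<1.5); x=Q[m][:,0]
print('slot x edges',x[x<0].max() ,x[x>0].min())
m=(Q[...,1]>-60)&(Q[...,1]<60)&(abs(Q[...,0])<64)&(abs(Q[...,2])<1.5); x=Q[m][:,0]; print('x', x.min(),x.max(), x[x<0].max(),x[x>0].min())
m=(abs(Q[...,1]-65)<20)&(abs(Q[...,0])<70)&(abs(Q[...,2])<1.5); x=Q[m][:,0];print(x.min(),x.max())
```

```text
-15 face+y 67.02743711935706 z<-3 max y 66.08744797606082 z-14 y 61.193625392608055 plate 72.40498593290246
-5 face+y 67.02207334557932 z<-3 max y 66.96951880156479 z-14 y 61.19015747486785 plate 73.24827840417971
5 face+y 67.04730753400915 z<-3 max y 66.977164703362 z-14 y 61.19211774505124 plate 73.2690177844657
15 face+y 67.04235766447991 z<-3 max y 67.00965140186736 z-14 y 61.2025904026182 plate 73.27419681008534
slot x edges -27.517980617512706 27.110715885559078
x -62.04145422693602 62.014119688198456 -27.517980617512706 27.110715885559078
-62.530909843055525 61.84398112130564
```

move_arm(moves=[0.06,-0.02,0,0,0,0,0,0,0,0.2,0,0,0,0,0,0,0.2,0,0,0,0,0,0,0.2,0,0,0,0,0,0,0.2,0,0,0,0,0,0,0.1,0,0,0,0,0,0,0,0,0,0,0,0,0,0,0,0,0,0,0,0,0,0,0,0,0,0,0,0,0,0,0,0])

```text
clock: 19.35
position: [0.5909, 0.1345, 0.2617]
eef_rot: [0.123, 0.602, 0.773, 0.157]
wrist_force: [-0.4, 0.1, -6.2]
opening: 0.0237
```

```bash
python3 st.py;  python3 - <<'E'
from wr import *
p,d,ci=shot('wrist','w6'); 
p,d,Q=slotpts('w6')
m=(abs(Q[...,0])<30)&(abs(Q[...,1]-40)<40)&(d>0)
s=Q[m&(abs(Q[...,2]-105)<4)]; print('shoulder x',np.percentile(s[:,0],[.5,99.5]),'y max',np.percentile(s[:,1],99.5),'z',np.median(s[:,2]))
f=Q[m&(abs(Q[...,0])<18)&(abs(Q[...,2])<1.5)]; print('face +y',f[:,1].min())
x=Q[(Q[...,1]>56)&(Q[...,1]<63)&(abs(Q[...,0])<40)&(abs(Q[...,2])<1.5)][:,0]; print('slot x edges',x[x<0].max() ,x[x>0].min())
E
```

```text
clk 19.35 slot [-2.0000e-02 -9.2000e-01  1.2154e+02] rot [0.07 0.07 0.03] open 0.02368262967453232 F [-0.38234362  0.12203079 -6.2091926 ] j [ 0.173  0.045  2.113  0.051  0.582 -0.111]
shoulder x [-19.71211552  19.28114585] y max 57.49598538751952 z 105.3258682666534
face +y 66.6648782735235
slot x edges -27.576573822221977 27.513930060888462
```

View pics/w6.png

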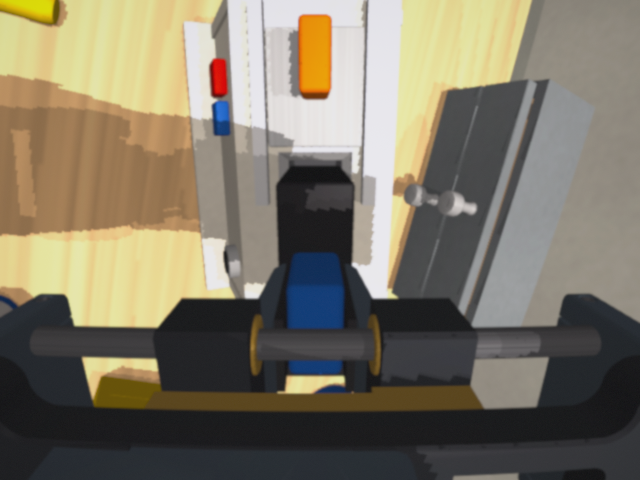

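move_arm(moves=[0.01,0,0.1,0,0,0,0,0,0,0.1,0,0,0,0,0,0,0.1,0,0,0,0,0,0,0.1,0,0,0,0,0,0,0.1,0,0,0,0,0,0,0.1,0,0,0,0,0,0,0.1,0,0,0,0,0,0,0.1,0,0,0,0,0,0,0.1,0,0,0,0,0,0,0,0,0,0,0])

```text
clock: 20.65
position: [0.6078, 0.1392, 0.2195]
eef_rot: [0.123, 0.602, 0.773, 0.157]
wrist_force: [-0.1, 0.5, -4.7]
opening: 0.0239
```

```bash
python3 st.py
```

```text
clk 20.65 slot [-0.42 -0.47 75.89] rot [0.01 0.07 0.03] open 0.023930077087733155 F [-0.10111863  0.49084675 -4.66657825] j [ 0.177  0.135  2.105  0.055  0.502 -0.114]
```

move_arm(moves=[0,0,0.1,0,0,0,0,0,0,0.1,0,0,0,0,0,0,0.1,0,0,0,0,0,0,0.1,0,0,0,0,0,0,0.1,0,0,0,0,0,0,0.1,0,0,0,0,0,0,0.1,0,0,0,0,0,0,0.1,0,0,0,0,0,0,0.1,0,0,0,0,0,0,0,0,0,0,0])

```text
clock: 21.9
position: [0.6249, 0.1435, 0.1781]
eef_rot: [0.123, 0.602, 0.773, 0.157]
wrist_force: [0.6, -0.5, -5.1]
opening: 0.0238
```

```bash
python3 st.py
```

```text
clk 21.9 slot [-0.38 -0.5  30.89] rot [0.01 0.07 0.03] open 0.02380043486877656 F [ 0.56328344 -0.4541599  -5.07927502] j [ 0.179  0.226  2.088  0.062  0.427 -0.12 ]
```

move_arm(moves=[0,0,0.08,0,0,0,0,0,0,0.08,0,0,0,0,0,0,0.06,0,0,0,0,0,0,0.04,0,0,0,0,0,0,0.02,0,0,0,0,0,0,0.02,0,0,0,0,0,0,0.01,0,0,0,0,0,0,0.01,0,0,0,0,0,0,0,0,0,0,0,0,0,0,0,0,0,0])

```text
clock: 23.15
position: [0.631, 0.145, 0.1639]
eef_rot: [0.123, 0.602, 0.773, 0.157]
wrist_force: [0.6, 0.1, -5.8]
opening: 0.0239
```

```bash
python3 st.py
```

```text
clk 23.15 slot [-0.07 -0.56 15.32] rot [0.05 0.07 0.03] open 0.023859712025223922 F [ 0.61606942  0.1031003  -5.80652996] j [ 0.18   0.258  2.081  0.065  0.401 -0.123]
```

move_arm(moves=[0,0,0.01,0,0,0,0,0,0,0.01,0,0,0,0,0,0,0.01,0,0,0,0,0,0,0.01,0,0,0,0,0,0,0.01,0,0,0,0,0,0,0.01,0,0,0,0,0,0,0,0,0,0,0,0,0,0,0,0,0,0,0,0,0,0,0,0,0,0,0,0,0,0,0,0])

```text
clock: 24.4
position: [0.6318, 0.1456, 0.1628]
eef_rot: [0.123, 0.602, 0.773, 0.157]
wrist_force: [-28.2, -1.7, 32.5]
opening: 0.0237
```

```bash
python3 st.py
```

```text
clk 24.4 slot [ 0.27 -0.15 13.98] rot [0.03 0.04 0.04] open 0.023668100480936143 F [-28.17127456  -1.67789777  32.51603045] j [ 0.18   0.261  2.08   0.066  0.4   -0.123]
```

move_arm(moves=[0,0,-0.02,0,0,0,0,0,0,-0.01,0,0,0,0,0,0,0,0,0,0,0.5,0,0,0,0,0,0,0.7,0,0,0,0,0,0,0.7,0,0,0,0,0,0,0.7,0,0,-0.1,0,0,0,0.7,0,0,-0.2,0,0,0,0.7,0,0,-0.4,0,0,0,0.7,0,0,-0.5,0,0,0,0.7])

```text
clock: 25.65
position: [0.6083, 0.1393, 0.2186]
eef_rot: [0.123, 0.602, 0.773, 0.157]
wrist_force: [0.2, -0.3, 0.6]
opening: 0.0638
```

move_arm(moves=[0,0,-0.5,0,0,0,1,0,0,-0.3,0,0,0,1,0.3,0,0,0,0,0,1,0.5,0,0,0,0,0,1,0.5,0,0,0,0,0,1,0.5,0,0,0,0,0,1,0.5,0,0,0,0,0,1,0.25,0,0,0,0,0,1,0,0,0,0,0,0,1,0,0,0,0,0,0,1])

```text
clock: 26.9
position: [0.5625, 0.2587, 0.2543]
eef_rot: [0.123, 0.602, 0.773, 0.157]
wrist_force: [-0.5, 0.3, -0.0]
opening: 0.0912
```

```bash
python3 st.py
python3 - <<'E'
from wr import *
shot('wrist','w7'); p,d,ci=shot('scene','s7'); cv2.imwrite('pics/s7z.png',cv2.resize(p[180:360,360:560,::-1],None,fx=3.2,fy=3.2))
grip('w7');grip('s7')
for f in('w7','s7'):
    p,d,Q=slotpts(f)
    m=(p.max(-1)<90)&(d>0)&(abs(Q[...,0])<17)&(abs(Q[...,1])<55)&(abs(Q[...,1])>25)&(abs(Q[...,2])<15); print(f,'shoulder z',np.percentile(Q[m][:,2],[5,50,95]),m.sum())
    m=(abs(Q[...,0])<15)&(abs(Q[...,1])<25)&(Q[...,2]>35)&(Q[...,2]<55)&(d>0); print('handle',Q[m][:,2].max() if m.any() else 0,np.median(Q[m],0) if m.any() else 0)
E
```

```text
clk 26.9 slot [ -0.27 126.5  113.62] rot [0.04 0.08 0.02] open 0.09117645840436255 F [-0.50350791  0.34558289 -0.02117577] j [ 0.422  0.082  2.09  -0.127  0.577  0.268]
w7 grip ztop 55.50060290097841 x [-9.4320891  -0.33805504  8.83250237] y [108.29702722 129.90102392 148.98304292] 1668
s7 grip ztop 53.758303162026614 x [-9.17558025  2.88974642 10.56568109] y [106.75456026 125.19617011 146.01050558] 141
w7 shoulder z [-2.43521193 -1.2683936  -0.18486221] 436
handle 44.95799130243329 [-3.41936257 19.618139   42.53319026]
s7 shoulder z [-7.2693433  -1.61776807  0.57667174] 348
handle 45.30440036801172 [ 1.54396153 -4.1152403  41.47437341]
```

View pics/s7z.png

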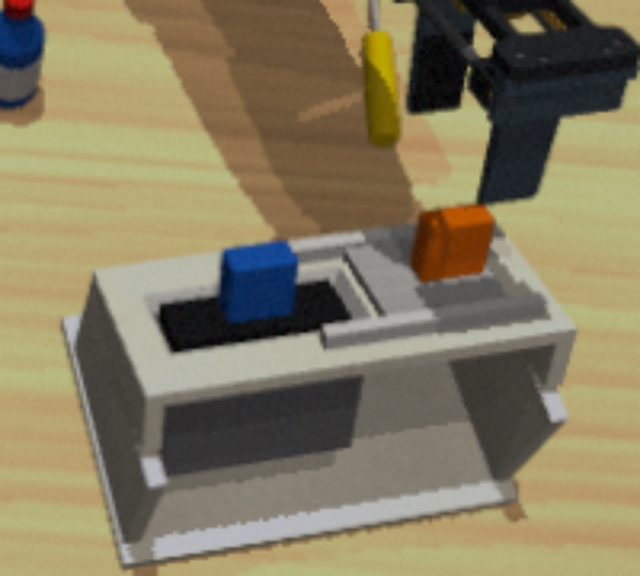

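move_arm(moves=[0.01,0,0.36,0,0,0,1,0,0,0.36,0,0,0,1,0,0,0.36,0,0,0,1,0,0,0.36,0,0,0,1,0,0,0.25,0,0,0,1,0,0,0,0,0,0,0.4,0,0,0,0,0,0,0,0,0,0,0,0,0,0,0,0,0,0,0,0,0,0,0,0,0,0,0,0])

```text
clock: 28.25
position: [0.5944, 0.2678, 0.1769]
eef_rot: [0.123, 0.602, 0.773, 0.157]
wrist_force: [0.4, -0.2, 0.4]
opening: 0.0438
```

move_arm(moves=[0,0,0,0,0,0,0,0,0,0,0,0,0,0,0,0,0,0,0,0,0,0,0,0,0,0,0,0,0,0,0,0,0,0,0,0,0,0,0,0,0,0,0,0,0,0,0,0,0,0,0,0,0,0,0,0,0,0,0,0,0,0,0,0,0,0,0,0,0,0])

```text
clock: 29.5
position: [0.5942, 0.2678, 0.1765]
eef_rot: [0.123, 0.602, 0.773, 0.157]
wrist_force: [-1.4, -1.1, 0.9]
opening: 0.02
```

```bash
python3 st.py
```

```text
clk 29.5 slot [ -0.28 127.48  29.11] rot [0.03 0.07 0.03] open 0.01995452578599424 F [-1.38735336 -1.0855831   0.88436021] j [ 0.414  0.247  2.065 -0.156  0.437  0.294]
```

move_arm(moves=[-0.1,0,0,0,0,0,0,-0.1,0,0,0,0,0,0,-0.1,0,0,0,0,0,0,-0.1,0,0,0,0,0,0,-0.1,0,0,0,0,0,0,-0.1,0,0,0,0,0,0,-0.1,0,0,0,0,0,0,-0.05,0,0,0,0,0,0,-0.04,0,0,0,0,0,0,0,0,0,0,0,0,0])

```text
clock: 30.75
position: [0.6041, 0.2292, 0.1766]
eef_rot: [0.123, 0.602, 0.773, 0.157]
wrist_force: [5.1, -1.7, -4.7]
opening: 0.0199
```

```bash
python3 st.py
```

```text
clk 30.75 slot [-0.12 87.69 29.11] rot [0.05 0.09 0.03] open 0.019943911805224892 F [ 5.14968329 -1.71880436 -4.72084323] j [ 0.342  0.237  2.078 -0.093  0.427  0.17 ]
```

move_arm(moves=[-0.03,0,0,0,0,0,0,-0.03,0,0,0,0,0,0,-0.02,0,0,0,0,0,0,-0.02,0,0,0,0,0,0,0,0,0,0,0,0,0,0,0,0,0,0,0,0,0,0,0,0,0,0,0,0,0,0,0,0,0,0,0,0,0,0,0,0,0,0,0,0,0,0,0,0])

```text
clock: 32.0
position: [0.6047, 0.2273, 0.1768]
eef_rot: [0.122, 0.601, 0.773, 0.158]
wrist_force: [-5.4, 34.4, -7.7]
opening: 0.0198
```

```bash
python3 st.py
```

```text
clk 32.0 slot [-3.000e-02  8.567e+01  2.924e+01] rot [ 0.1  -0.1   0.03] open 0.01978385182204148 F [-5.44759169 34.358804   -7.72949706] j [ 0.337  0.236  2.079 -0.08   0.426  0.154]
```

move_arm(moves=[0.05,0,0,0,0,0,0,0,0,0,0,0,0,0.4,0,0,0,0,0,0,1,0,0,0,0,0,0,1,0,0,-0.1,0,0,0,1,0,0,-0.2,0,0,0,1,0,0,-0.4,0,0,0,1,0,0,-0.6,0,0,0,1,0,0,-0.8,0,0,0,1,0,0,-0.8,0,0,0,1])

```text
clock: 33.25
position: [0.5487, 0.2131, 0.3118]
eef_rot: [0.123, 0.602, 0.773, 0.157]
wrist_force: [-0.2, 0.0, 0.4]
opening: 0.0913
```

```bash
python3 st.py
python3 - <<'E'
from wr import *
robot.camera('top');shot('wrist','w9'); p,d,ci=shot('scene','s9'); shot('top','t9')
cv2.imwrite('pics/s9z.png',cv2.resize(p[180:360,360:560,::-1],None,fx=3.2,fy=3.2))
for f in('w9','s9','t9'):
    grip(f); p,d,Q=slotpts(f)
    for a in(-10,0,10):
        m=(abs(Q[...,0]-a)<5)&(abs(Q[...,2]-9.5)<2)&(Q[...,1]>24)&(Q[...,1]<100)&(d>0); print(f,'plate start',Q[m][:,1].min() if m.any() else None)
    m=(p.max(-1)<90)&(d>0)&(abs(Q[...,0])<17)&(Q[...,1]<-25)&(Q[...,1]>-55)&(abs(Q[...,2])<15); print('shoulder z',np.median(Q[m][:,2]),m.sum())
E
```

```text
clk 33.25 slot [ -0.38  85.62 176.07] rot [0.06 0.07 0.02] open 0.09133340696766917 F [-0.18550359  0.0169087   0.42338059] j [ 0.349 -0.047  2.106 -0.064  0.684  0.142]
w9 grip ztop 55.39473775869218 x [-8.94459151 -2.14305402  8.78828821] y [ 66.26408208  84.66939841 107.83189665] 824
w9 plate start 32.26716753431409
w9 plate start 31.84856245081058
w9 plate start 31.802328518918962
shoulder z -0.8546850571027795 53
s9 grip ztop 53.52434892535029 x [-10.49608475   2.93604541  11.1898333 ] y [ 63.23751093  83.25042367 105.35570984] 152
s9 plate start 28.84290775866455
s9 plate start 29.027006534336355
s9 plate start 29.172165948384063
shoulder z -1.7145392878336223 184
t9 grip ztop 57.31602617916867 x [-8.75093339 -0.81924792  9.79551007] y [ 63.6558061   82.81276973 102.38830693] 112
t9 plate start 30.9893373062027
t9 plate start 31.305338479987967
t9 plate start 31.43423988755021
shoulder z -1.7823514240652698 199
```

View pics/s9.png

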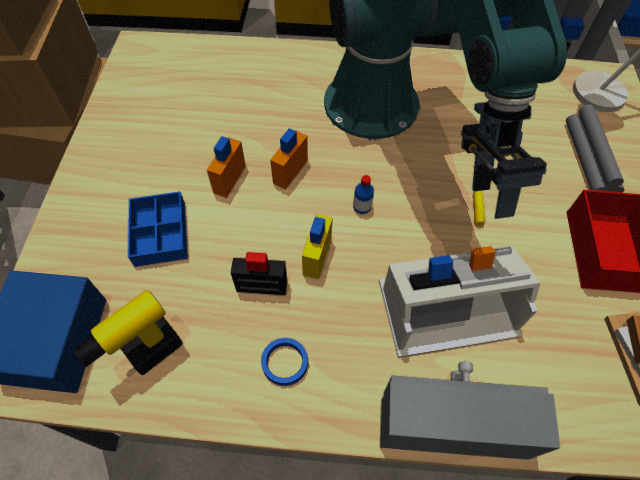

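View pics/s9z.png

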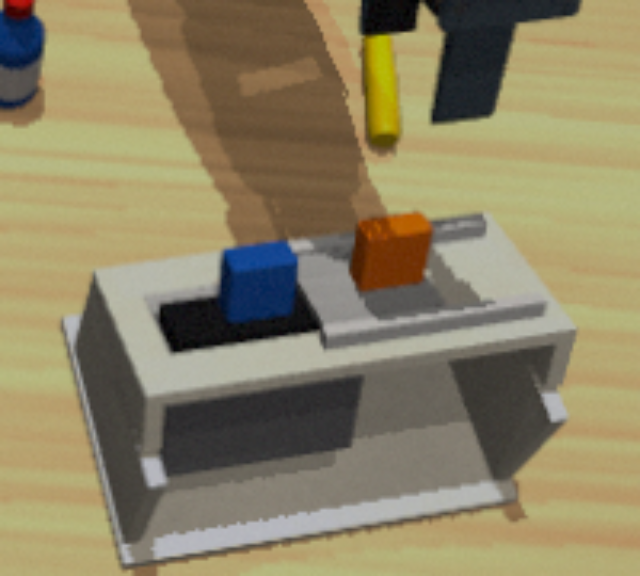

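```bash
python3 -c "
from workcell import robot
print(robot.sense()['clock']); print(robot.close_job())"
```

```text
33.45
the job is handed in; nothing more can be done
None
```

The blue-handled cassette is home in the slot and the gate is shut over its shoulder. I handed the job in at 33.5 s of the 72 s allowed. No verdict was reported.

**What I did:** I slid the gate open until it met its stop (about 34 N at the wrist). I lowered the cassette under grip until it pressed the floor (about 45 N), released it, and slid the gate back to its other stop (about 34 N).

**Last checks:**

| Check | Measured | Expected |
|---|---|---|
| Cassette shoulder, relative to the mouth | 1.7–1.8 mm below (scene and top cameras) | 2 mm below |
| Gate plate edge along the slot | y = 29–32 mm | 30 mm when shut |
| Gate travel while closing | 41.8 mm | 42 mm |

In the last scene picture the red-handled cassette and the other bench items looked unmoved, and the gripper was clear of everything. I did not measure their positions again.

**Disagreements:**
- The cameras differed by 1–3 mm on the gate's position. After opening, the top and scene views put the grip about 2 mm short of fully open; the full closing travel points to it having been fully open.
- The wrist camera read the final shoulder depth as 0.9 mm, but from only a few pixels.

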